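Point out the short cigar and its box

ROBOT

A 6-joint arm with a two-finger parallel gripper is mounted at the origin on the work surface; the furniture and walls round the work are solid. World frame = base frame: x ahead of the robot, y to its left, z up, the work surface at z = 0. Lengths are in m, angles in rad, forces in N, time in s.
With the tool pointing down it reaches from about 0.325 to 0.9 m from the base axis. Payload 6.1 kg.
Tool frame: the origin (TCP) lies between the finger pads, 19 mm behind the fingertips; this is the grasp point; z points along the fingers, y is the line along which they close (so a half turn about z gives the same grasp; the last joint's range is limited). The gripper opens to 85 mm and grips with 20 to 120 N. Pads are 22 mm wide; open, the fingers measure 114 mm over their backs; the gripper's body (76 mm by 85 mm) begins 54 mm behind the grasp point. The pads swing forward as they close: fully open they stand 13 mm farther back than shut.
Start: joints at [-1.397, 0.22, 1.526, -0, 1.395, -0.126], TCP at [0.185, -0.597, 0.25] pointing down, gripper open.
Joint ranges: [-2.98, 2.98], [-0.91, 2.08], [0.09, 2.57], [-1.24, 4.39], [0.2, 2.65], [-2.68, 2.68]. Speed limits (rad/s): [2.57, 2.57, 3.01, 3.14, 3.14, 3.14].

INTERFACE

Orientations are given as [roll, pitch, yaw] about the fixed x, y, z axes, in that order (R = Rz(yaw) Ry(pitch) Rx(roll)).
In Python, from bench import bot gives the robot as it stands. Calls block until the motion is done:
- bot.goto(position, orientation): joint-space move of the TCP to a pose.
- bot.move_straight(position, rotation=None, feed=0.15, stop_force=None): straight line of the TCP; rotation=None keeps the orientation; feed is the mean speed in m/s. With stop_force (N) it stops when the force on the tool has changed by that much, and returns True; else False.
- bot.move_joints(angles): joint-space move.
- bot.grip(opening): finger opening in m; the grip force is fixed at half the most; returns when the fingers have stopped.
- bot.wait(seconds).
- bot.solve_ik(position, orientation): joint angles nearest the present ones, or None.
- bot.camera(name): name is "side" or "top" or "wrist"; returns the picture (420x560x3 uint8, blue, green, red); there is no depth.
- bot.camera_info(name): a dict with "K" (3x3 intrinsics, pixels), "D" ([k1, k2, p1, p2, k3] as OpenCV has them; the pictures are not rectified), "xyz" and "orientation" of the camera in the world. Camera axes: x right, y down, z forward; pixel columns grow to the right and rows downward; lengths in m; the calibration is good to about 2 mm. A picture is of the moment at which its call begins: read the wrist's pose just before it. camera_info takes no time and is no camera call; for the wrist camera it gives the pose at the moment of the call.
A pose or a line that the arm cannot do raises bot.MotionError and nothing moves.
- bot.sign_off(): hands the job in; it is judged then, once.
Trained networks look in the newest picture that a camera, given by its name, has taken for a name from the list of things; names that differ only in an ending like _2 or _b are one class to them, and where a whole thing is asked for, a point or a joint stands for the part that bears it (a point fixed in the world has none). Each returns a list of dicts, best first, with "score" (0 to 1); they miss things now and then, are a little off and sometimes report something else, mostly with a low value. They report only what shows in the picture. A call takes as long as a camera call.
- bot.masks_of(thing, camera): "pixels" (420x560 bool, what is visible of it) and "rect" ([left, top, right, bottom] in pixels, round what is visible of it).
- bot.tip_of(thing, camera): "centre" ([column, row] in pixels: a listed point, or the origin of a listed thing).
Readings, each from a call of its own:
- bot.read_clock(): time.
- bot.read_qpos(): joint angles.
- bot.read_dq(): joint speeds.
- bot.read_tau(): joint torques, N m.
- bot.read_tool_pos(): TCP position.
- bot.read_eef_rot(): TCP orientation.
- bot.read_wrist_force(): force on the tool from outside, world axes, zero at the start.
- bot.read_ft_torque(): the same for the moment, N m.
- bot.read_width(): finger opening in m.
- bot.read_grasp_force(): force on a finger pad.
Only numpy, scipy, OpenCV 4.12 (cv2) and the standard library are available. Lean on these libraries where they do the work, as an engineer would, in place of code of your own. Each camera call takes 0.05 s, during which the arm holds its last target. There are 200 camera calls.

TASK

One of the four cigars on the sorting board is clearly shorter than the rest. Show your workmate which one: come down over its middle with the fingertips pointing down, stop about 2 to 3 cm above it and stay there for two seconds, then rise well clear of the cigars again. Then show where it belongs by pointing in the same way, about 2 to 3 cm above the rim, at the middle of the open cigar box, and finish while still pointing there. Touch and move nothing, and do not come down over the other cigars or the shut box.

Things in the scene. Friction and masses are not known exactly. Their poses are not given: they have to be found in the camera images.
- cigar_short: the short cigar: dark brown cigar lying flat on the sorting board, 118 mm long, 19 mm wide and 18 mm high. Origin: centre of its underside; its long axis is its y, z is up. It lies roughly along world x (within 0.25 rad). A loose thing of 15 g. Which of the four places on the board it has varies.
- cigar_long_1: one of the three long cigars: dark brown cigar lying flat on the sorting board, 146 mm long, 16 mm wide and 15 mm high. Origin: centre of its underside; its long axis is its y, z is up. It lies roughly along world x (within 0.25 rad). A loose thing of 15 g.
- cigar_long_2: one of the three long cigars: dark brown cigar lying flat on the sorting board, 152 mm long, 17 mm wide and 16 mm high. Origin: centre of its underside; its long axis is its y, z is up. It lies roughly along world x (within 0.25 rad). A loose thing of 15 g.
- cigar_long_3: one of the three long cigars: dark brown cigar lying flat on the sorting board, 149 mm long, 15 mm wide and 14 mm high. Origin: centre of its underside; its long axis is its y, z is up. It lies roughly along world x (within 0.25 rad). A loose thing of 15 g.
- sorting_board: fixed flat wooden board, 180 (x) x 210 (y) x 12 mm, light wood with darker cleats at its two ends in y. Origin: centre of its underside, on the table. The four cigars lie on it side by side, their middles about 50 mm apart along its y.
- open_box: open, empty pine cigar box, loose, 150 (x) x 161 (y) mm over its walls, rim 31 mm above the table, walls 8 mm thick, inside floor about 18 mm above the table. Origin: centre of its underside; z is up. It stands left of the sorting board, beside the shut box; which of the two is nearer to the board varies.
- shut_box: pine cigar box of the same size with its lid shut, loose, 150 (x) x 161 (y) x 31 mm. Origin: centre of its underside. To be left alone.

How it is judged:
By the outcome, as a careful person would: the job done as asked, in the order asked, and still so for the second after the job is handed in, with the robot touching nothing.
It also fails if it takes over 40 s, if anything falls off the work surface, if the arm or the gripper's body presses on something with over 40 N, if the wrist force passes 120 N, or if a joint passes its speed limit or range.

## Working session

There is one attempt and no reset: what is moved stays moved. The work goes in short steps, each a Python script; the robot and the scene stay as the last script left them, time stands still between calls to the robot, and variables do not carry over. Pictures are saved under pics/ and viewed, at most 10 in all, crops included, and the job is handed in when it is done.

```bash
mkdir -p pics
cat > h.py <<'E'
import numpy as np, cv2
from scipy.spatial.transform import Rotation as R
from bench import bot
def ray(info,px,z):
    p=cv2.undistortPoints(np.array(px,float).reshape(-1,1,2),np.array(info["K"],float),np.array(info["D"],float)).reshape(-1,2)
    o=np.array(info["orientation"],float)
    M=R.from_euler('xyz',o).as_matrix() if o.size==3 else o.reshape(3,3)
    d=np.c_[p,np.ones(len(p))]@M.T; c=np.array(info["xyz"],float)
    return c+d*((z-c[2])/d[:,2])[:,None]
E
python3 - <<'E'
from h import *
for c in ["top","side"]:
    cv2.imwrite(f"pics/{c}.png",bot.camera(c)); i=bot.camera_info(c); print(c,i["xyz"],i["orientation"])
    for t,z in [("cigar_short",.021),("cigar_long_1",.02),("open_box",.031),("shut_box",.031),("sorting_board",.012)]:
        for m in bot.masks_of(t,c):
            q=cv2.findContours(m["pixels"].astype(np.uint8),0,2)[0]; q=max(q,key=len)
            (a,b),s,_=cv2.minAreaRect(ray(i,q.reshape(-1,2),z)[:,:2].astype(np.float32))
            print(t,round(m["score"],2),m["rect"],"ctr",round(a,3),round(b,3),"size",np.round(s,3))
E
```

```text
top [0.40485006 0.19504019 0.91647287] [-3.08959065 -0.02282735 -1.58297682]
cigar_short 0.64 [304.5, 175.9, 314.7, 233.5] ctr 0.464 0.116 size [0.018 0.117]
cigar_long_1 0.87 [370.3, 179.1, 386.7, 249.5] ctr 0.438 -0.039 size [0.016 0.146]
cigar_long_1 0.6 [348.1, 166.7, 361.7, 237.1] ctr 0.466 0.013 size [0.014 0.144]
cigar_long_1 0.57 [325.9, 174.8, 338.2, 244.5] ctr 0.451 0.061 size [0.015 0.142]
open_box 0.85 [111.2, 159.1, 193.5, 235.9] ctr 0.477 0.443 size [0.162 0.157]
shut_box 0.87 [201.9, 162.4, 278.2, 238.1] ctr 0.469 0.26 size [0.16 0.15]
sorting_board 0.92 [288.8, 162.7, 395.9, 252.4] ctr 0.457 0.038 size [0.211 0.182]
sorting_board 0.66 [324.6, 173.6, 338.0, 243.7] ctr 0.453 0.06 size [0.017 0.144]
side [0.32451392 0.85936416 0.59102613] [-2.22469456 -0.02010719 -2.90690096]
cigar_short 0.74 [269.7, 200.4, 323.8, 219.0] ctr 0.467 0.117 size [0.028 0.117]
cigar_long_1 0.87 [274.4, 174.4, 331.8, 191.8] ctr 0.469 0.015 size [0.025 0.148]
cigar_long_1 0.65 [275.4, 183.4, 339.8, 204.6] ctr 0.455 0.064 size [0.029 0.144]
cigar_long_1 0.65 [288.5, 158.9, 352.5, 179.0] ctr 0.442 -0.038 size [0.029 0.151]
open_box 0.89 [175.8, 283.8, 299.0, 383.9] ctr 0.478 0.455 size [0.163 0.166]
shut_box 0.81 [221.3, 215.9, 328.1, 296.7] ctr 0.47 0.275 size [0.165 0.177]
sorting_board 0.7 [248.8, 159.8, 353.5, 228.5] ctr 0.46 0.046 size [0.22  0.182]
```

View pics/top.png

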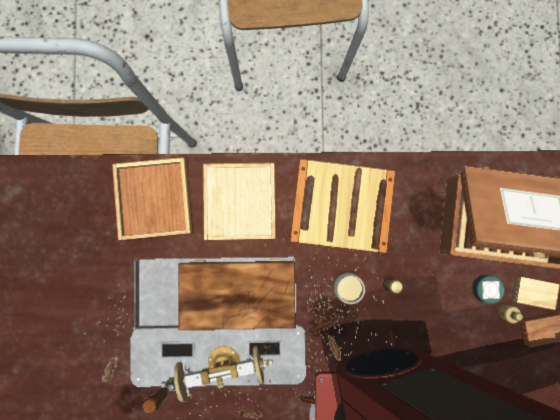

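View pics/side.png

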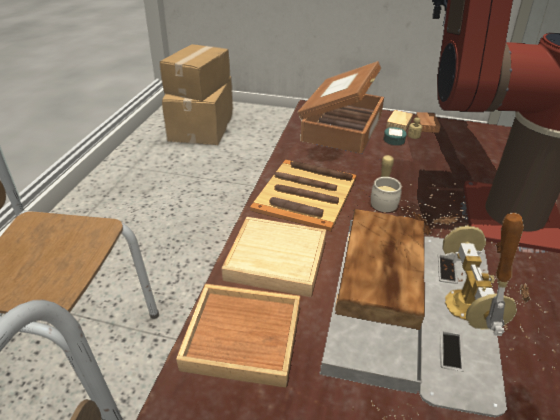

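The short cigar is the leftmost in the top view, at about (309, 205), centre about (0.465, 0.116). The open box is at about (151, 198), centre about (0.477, 0.446), with the shut box between it and the board. I'll close the gripper, rise, go high over the cigar and check the fingertip height there.

Run:
```python
from h import *
print(bot.read_eef_rot())
p=np.array(bot.read_tool_pos())
bot.grip(0.0)
bot.move_straight([p[0],p[1],.40],feed=.2)
sols=[(y,bot.solve_ik([.465,.116,.30],[np.pi,0,y])) for y in (np.pi/2,-np.pi/2)]
q=np.array(bot.read_qpos())
y,s=min([s for s in sols if s[1] is not None],key=lambda s:np.abs(np.array(s[1])-q).max()); print(y,s)
bot.goto([.465,.116,.35],[np.pi,0,y])
bot.move_straight([.465,.116,.16],feed=.15)
im=bot.camera("side"); i=bot.camera_info("side")
# project expected tip points
M=R.from_euler('xyz',i["orientation"]).as_matrix(); t=np.array(bot.read_tool_pos()); print(t,bot.read_clock(),bot.read_width())
for dz in (-.006,.019,.032):
    c=M.T@(t-[0,0,dz]-i["xyz"]); u=cv2.projectPoints(c.reshape(1,1,3),np.zeros(3),np.zeros(3),np.array(i["K"]),np.array(i["D"]))[0].ravel(); print(dz,u)
    if dz==.019: x0,y0=int(u[0]),int(u[1])
cv2.imwrite("pics/s2.png",cv2.resize(im[y0-70:y0+80,x0-100:x0+100],None,fx=4,fy=4,interpolation=cv2.INTER_CUBIC)); print("crop origin",x0-100,y0-70)
cv2.imwrite("pics/w2.png",bot.camera("wrist"))
wi=bot.camera_info("wrist")
for m in bot.masks_of("cigar_short","wrist"):
    c=max(cv2.findContours(m["pixels"].astype(np.uint8),0,2)[0],key=len)
    print(m["score"],m["rect"],cv2.minAreaRect(ray(wi,c.reshape(-1,2),.021)[:,:2].astype(np.float32)))
```

```text
[ 3.14155609e+00 -7.88019681e-06  2.99798751e-01]
1.5707963267948966 [ 7.97222027e-02 -1.65796506e-01  1.82740916e+00 -4.44089210e-16
  1.47998000e+00  7.97222027e-02]
[0.46575072 0.11607114 0.16104214] 6.4417 -2.768747353216289e-06
-0.006 [298.88919987 144.5874354 ]
0.019 [298.38914678 155.99146334]
0.032 [298.13500384 161.77434613]
crop origin 198 85
0.58 [218.6, 187.0, 340.6, 221.0] ((0.46627572178840637, 0.11498529464006424), (0.01880619302392006, 0.11626216024160385), 81.83707427978516)
```

View pics/s2.png

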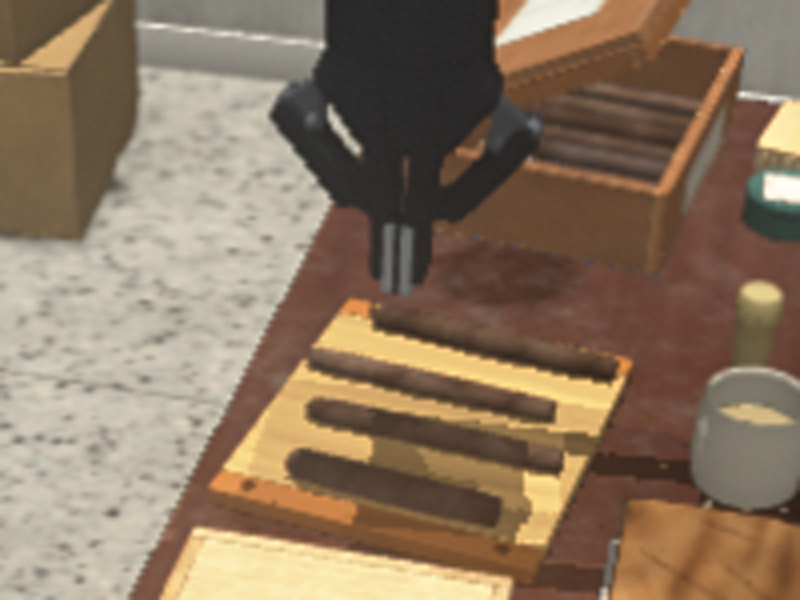

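View pics/w2.png

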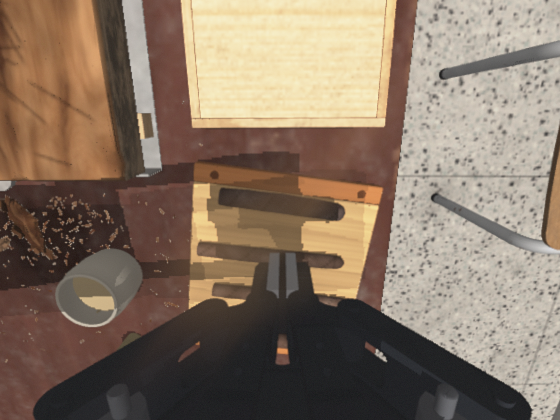

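Side crop: the tips end at about image row 158. With the near pad edge taken into account, that fits the 19 mm tip offset. The wrist view gives the short cigar at (0.466, 0.115), 116 mm long, which agrees with the top view.

Run:
```python
from h import *
bot.move_straight([.465,.1155,.0735],feed=.08)
print(bot.read_tool_pos(),bot.read_clock()); bot.wait(2.6)
cv2.imwrite("pics/s3.png",bot.camera("side"))
bot.move_straight([.465,.1155,.28],feed=.15)
bot.move_straight([.477,.446,.28],feed=.2)
print(bot.read_tool_pos(),bot.read_clock())
bot.camera("wrist"); wi=bot.camera_info("wrist"); bot.camera("top"); ti=bot.camera_info("top")
for c,i in (("wrist",wi),("top",ti)):
  for m in bot.masks_of("open_box",c):
    k=max(cv2.findContours(m["pixels"].astype(np.uint8),0,2)[0],key=len)
    print(c,m["score"],m["rect"],cv2.minAreaRect(ray(i,k.reshape(-1,2),.031)[:,:2].astype(np.float32)))
```

```text
[0.46555276 0.11556055 0.07409494] 7.775
[0.47717366 0.44531003 0.28011264] 13.75
wrist 0.79 [214.1, 111.1, 348.2, 237.4] ((0.47884708642959595, 0.44399622082710266), (0.1606864631175995, 0.15141138434410095), 4.368081569671631)
top 0.9 [110.4, 161.8, 194.1, 238.4] ((0.4764149785041809, 0.44297856092453003), (0.1606713980436325, 0.15620893239974976), 4.826446533203125)
```

View pics/s3.png

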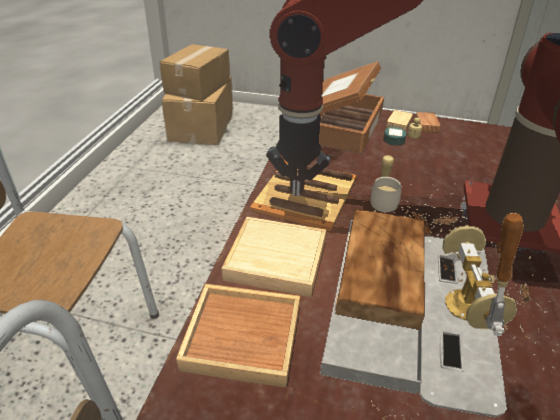

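The picture shows the tips at about (296, 196), hovering just over the short cigar, with nothing touched. Next I descend over the open box at (0.478, 0.444).

Run:
```python
from h import *
bot.move_straight([.478,.444,.0745],feed=.12)
bot.wait(2.5)
print(bot.read_tool_pos(),bot.read_clock(),bot.read_wrist_force())
cv2.imwrite("pics/s4.png",bot.camera("side"))
```

```text
[0.47800453 0.44401618 0.07452127] 18.3167 [-0.81327605 -0.266756    0.36827455]
```

View pics/s4.png

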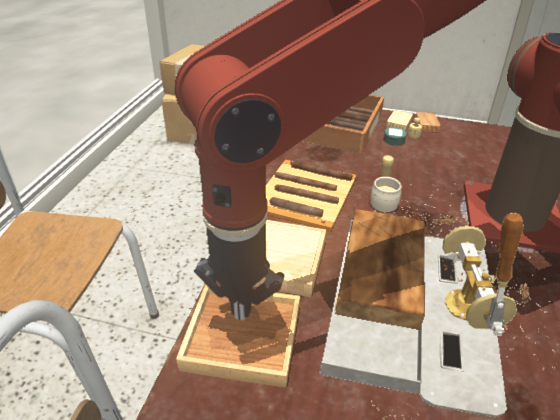

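The tips, at about (238, 318), are over the middle of the open box and above rim height. All the cigars and both boxes are where they were.

```bash
python3 -c "
from bench import bot
print(bot.sign_off())"
```

```text
the job is handed in; nothing more can be done
None
```

I pointed about 2.5 cm above the short cigar (leftmost on the board) for over two seconds, rose clear, and handed the job in at about 18 s, still pointing about 2.5 cm above the rim at the middle of the open box; I saw nothing touched or moved.

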